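# Clamp a collet chuck in the tool stand and lock the clamp shaft

## Task

Get the collet chuck with the gold end mill ready for its nut to be tightened: set it in the blue clamping stand, turned so that its slots drop over the two drive keys and its flange sits flat on top. Then clamp it: swing the lever over towards the robot until the hidden cross-hole in the clamp shaft lines up under the bore in the stand's side block, and push the red-headed lock pin down through it, fully home. Leave the other tools on the bench where they are.

Things in the scene. Friction and masses are not known exactly. Their poses are not given: they have to be found in the camera images.
- stand: Clamping stand on the bench: blue housing 84 x 90 mm, steel top at 114 mm, with a blue side block (-y) for the lock pin. Origin: on the bench under the centre of the taper mouth; z up, x through the two drive keys, y along the horizontal clamp shaft, whose axis is at x +15.5, z 55 mm. The shaft blocks the chuck's pull stud once it is turned to closed; it starts open.
- seat (a point): Centre of the round 32.5 mm mouth in the stand's steel top, level with the top face. Two black drive keys, 13 mm wide (along y) and 8 mm proud, lie 17.5 to 27.5 mm from it at +x and -x of the stand.
- bore (a point): Centre of the pin bore's mouth (bright ring) on the side block's top, 105 mm up. Upright 11.5 mm bore, 35 mm deep to the 30 mm shaft hidden in the block; the shaft has one 13 mm cross-hole straight through, and the bore goes on below it. Until the hole lines up, a pin put in stands on the shaft, shoulder 55 mm above the block; then it falls 25 to 45 mm by itself and locks the shaft.
- shaft_axis (a point): Point on the clamp shaft's axis, 55 mm above the bench, level with the middle of the handle. The lever is clamped on the shaft at no particular angle, so it does not show where the hole is: it comes up 65 to 105 degrees of swing from the start, with a stop 14 degrees past it. The pin falls in within about 5 degrees either way.
- grip (a point): Centre of the black revolving handle (24 mm thick, 46 mm long, its axis along the stand's y; it spins freely on its spindle) standing out at the +y side of the lever's end, 105 mm from the shaft's axis. The lever swings in the stand's x-z plane. It starts leaning away from the robot (+x), 25 to 80 degrees above level, and stays where it is left. Closing is over the top and down towards the robot (-x).
- chuck: Collet chuck, 156 mm long, 0.55 kg: black body, bright round nut, short gold end mill. Upright in one of the orange rack's three places. Origin: centre of the 46 mm flange's underside, 90 mm up in the rack; z up, x through its two drive slots, 16 mm wide, right through the 18 mm high flange (either way round fits). Below it: taper 31 narrowing to 18 mm, and pull stud, 72 mm in all.
- nut (a point): Centre of the chuck's round collet nut, 35 mm thick and 22 mm high, 55 mm above the chuck's origin: the place to grip it. The end mill (10 mm thick) stands 29 mm above this point.
- pin: Lock pin: steel shank 10 mm thick, 90 mm long, its tip chamfered 3 mm, with a round red head 28 mm thick, 24 mm high; 0.1 kg. Origin: centre of the tip; z up to the head. Stands upright in one of the wooden block's two holes, 40 mm deep, tip 10 mm above the bench.
- pin_shoulder (a point): Centre of the red head's underside, 90 mm above the pin's tip. After the pin has fallen through the shaft this is still 8 to 28 mm above the block: a spring ball holds it, and it has to be pushed down with 10 to 18 N until the head sits on the block, this point at the bore's mouth.
- pin_head (a point): Centre of the red head, 102 mm above the tip; its top is 12 mm higher.
- facemill: Face mill in a taper holder, 50 mm steel cutter with gold inserts, standing in the orange rack. Leave alone.
- drill: Drill chuck in a taper holder, dark steel, 40 mm thick, with a thin drill, standing in the orange rack. Leave alone.
- plug: Plug gauge, dark handle 16 mm thick with a green band, standing in the other hole of the wooden block, 80 mm from the lock pin. Leave alone.
- vblock: Dark steel vee block, 56 x 60 x 52 mm, on the bench behind the stand. Leave alone.
- dial: Blue dial gauge on a foot, 100 mm high, behind the stand. Leave alone.
- spanner: Bright cranked box spanner, 210 mm long, lying on the bench in front of the stand. Leave alone.
- hexkey: Hex key with an orange T handle, lying on the bench at the back left. Leave alone.
- bottle: Blue bottle, 200 mm high, at the back left. Leave alone.
Not all that is in view belongs to the job. Leave any green or turquoise look-alike of the chuck alone.

How it is judged (in metres and radians):
On the way, in this order (a step that is already met when the one before it is completed fails the run):
1. the chuck sits in the stand, its slots over the drive keys and its flange flat on the top (x of chuck in the frame of seat between -0.003 and 0.003 m and y of chuck in the frame of seat between -0.003 and 0.003 m and z of chuck in the frame of seat between -0.002 and 0.002 m and angle between the x axis of chuck and the x axis of stand, either way round below 0.15 rad and angle between chuck's own z axis and vertical below 0.06 rad), for 0.2 s.
2. the lock pin is through the clamp shaft and fully home, its red head on the block (x of pin_shoulder in the frame of bore between -0.003 and 0.003 m and y of pin_shoulder in the frame of bore between -0.003 and 0.003 m and z of pin_shoulder in the frame of bore between -0.003 and 0.003 m and angle between pin's own z axis and vertical below 0.08 rad), for 0.2 s.
At the end, for the whole second after the job is handed in: The chuck sits in the stand: its origin within 3 mm sideways and 2 mm in height of the seat, slots in line with the keys within 0.15 rad, upright within 0.06 rad. The lock pin is home: its shoulder within 3 mm of the bore's mouth sideways and in height, upright within 0.08 rad. Both at rest (all of step 1 and all of step 2 and linear speed of each of chuck, pin below 0.02 m/s); the robot touches nothing.
It fails at once if another tool holder in the rack is knocked out or moved by more than 30 mm (distance of any of facemill, drill from where it was at the start of the episode above 0.03 m).
It fails at once if the plug gauge is moved by more than 30 mm (distance of plug from where it was at the start of the episode above 0.03 m).
It fails at once if the vee block, dial gauge, box spanner, hex key or bottle is moved by more than 30 mm (distance of any of vblock, dial, spanner, hexkey, bottle from where it was at the start of the episode above 0.03 m).
It also fails if it takes over 72 s, if anything falls off the work surface, if the arm or the gripper's body presses on something with over 40 N, if the wrist force passes 120 N, or if a joint passes its speed limit or range.

## Robot

A 6-joint arm with a two-finger parallel gripper is mounted at the origin on the work surface. World frame = base frame: x ahead of the robot, y to its left, z up, the work surface at z = 0. Lengths are in mm, angles in rad, forces in N, time in s.
With the tool pointing down it reaches from about 275 to 750 mm from the base axis. Payload 10.2 kg.
Tool frame: the origin (TCP) lies on the centre line of the jaws, within the pads' length; the fingertips stand 17 mm ahead of it and the grasp point (between the pads) lies 2 mm behind it (ctrl.tip_extent is the distance from the TCP to the fingertips, in mm); z points along the fingers, y is the line along which they close (so a half turn about z gives the same grasp; the last joint's range is limited). The gripper opens to 85 mm and grips with 20 to 120 N. Pads are 22 mm wide; open, the fingers measure 114 mm over their backs; the gripper's body (76 mm by 85 mm) begins 54 mm behind the grasp point. The pads swing forward as they close: fully open they stand 13 mm farther back than shut.
Start: joints at [1.03, 0.313, 1.498, -0, 1.331, -0.223], TCP at [164.064, 498.713, 248.294] pointing down, gripper open.
Joint ranges: [-2.94, 2.94], [-0.97, 2.17], [0.19, 2.56], [-1.23, 4.37], [0.02, 3.11], [-2.88, 2.88]. Speed limits (rad/s): [2.39, 2.39, 3.01, 3.14, 3.14, 3.14].

## Interface

Orientations are given as a unit quaternion [w, x, y, z].
In Python, from rig import sensors, capture, ctrl, cut_out, place_of gives the robot as it stands.
- The arm moves only by the shell command python3 -m jog 'ROWS' [FORCE]. ROWS is JSON, a list of rows, each a list of 3 entries, a list of its own where there are three numbers: the shift along the world's x, y, z in mm, then the turn, a rotation vector about the world's x, y, z in degrees, then the closure, from 0 (fully open) to 1 (shut). A call has exactly 8 rows; each row is the pose to reach, as a shift and turn from the pose commanded when the call began; what a row does not reach only later rows make up. A row lasts 1/12 s, in which the tool goes at most 41.7 mm and 7.16 degrees, less where a joint would pass 70% of its speed; a pose out of reach is approached as far as the arm can. A call with a gripper value outside its range is refused whole. The fingers move at their own pace and stop on an object; FORCE is the grip in N (left out, the last holds). Time passes only in rows, so rows that repeat a pose let the fingers close, or fill a call up. It gives the time, the measured TCP pose, the force and the opening at its end, in the units of the state.
- sensors.sense(): the state, without advancing time (a new reading comes with each control period).
- capture(name): name is "scene" or "top" or "wrist"; returns a dict with "color" (400x640x3 uint8, blue, green, red), "z_map" (400x640 float32, mm along the optical axis (not along the pixel's ray), 0 where there is no reading), "camera_matrix" (3x3 intrinsics, pixels), "k1" (the pictures are not rectified: a ray, as slopes to the right and down, at radius r is drawn at 1 + k1 r^2 times it, then the intrinsics apply), "R" (3x3) and "t" (3): a world point X has camera coordinates R X + t. Camera axes: x right, y down, z forward; pixel columns grow to the right and rows downward; lengths in mm; the calibration is good to about 2 mm. A picture is of the moment at which its call begins.
- ctrl.finish_job(): hands the job in, once; it reports no verdict.
Trained networks look in a picture, given as the dict that the camera call returned (one of the last four; its "shot" number tells which), for a name from the list of things; names that differ only in an ending like _2 or _b are one class to them, and where a whole thing is asked for, a point or a joint stands for the part that bears it (a point fixed in the world has none). Each returns a list of dicts, best first, with "p" (0 to 1); they miss things now and then, are a little off and sometimes report something else, mostly with a low value. They report only what shows in the picture. A call takes as long as a camera call. They do not tell look-alikes from the thing itself.
- cut_out(picture, query): "region" (400x640 bool, what is visible of it) and "box" ([left, top, right, bottom] in pixels, round what is visible of it).
- place_of(picture, query): "centre" ([row, column] in pixels: a listed point, or the origin of a listed thing).
The state is a dict: "time_s": time; "joints": joint angles; "dq": joint speeds; "tau": joint torques, N m; "eef_pos": TCP position; "ee_rot": TCP orientation; "force": force on the tool from outside, world axes, zero at the start; "wrist_torque": the same for the moment, N m; "grip_width": opening from 0.0 (shut) to 1.0 (fully open).
Only numpy, scipy, OpenCV 4.12 (cv2) and the standard library are available. Lean on these libraries where they do the work, as an engineer would, in place of code of your own. Each camera call takes 0.05 s, during which the arm holds its last target. There are 200 camera calls.

## Working session

There is one attempt and no reset: what is moved stays moved. The work goes in short steps, Python scripts to look and compute and a shell command to move; the robot and the scene stay as the last step left them, time stands still between calls to the robot, and variables do not carry over. Pictures are saved under pics/ and viewed, on a budget of 10 in all, crops included, one or two more only if the job needs it, and the job is handed in when it is done.

```bash
ls; mkdir -p pics
cat > h.py <<'E'
import numpy as np, cv2
from rig import sensors, capture, ctrl, cut_out, place_of
def ray(c,px):  # px (col,row) -> cam slopes
    K=np.array(c["camera_matrix"]);k=c["k1"]
    p=np.array([[px]],float)
    return cv2.undistortPoints(p,K,np.array([k,0,0,0,0.]))[0,0]
def at_z(c,px,z):
    R=np.array(c["R"]);t=np.array(c["t"]);d=R.T@np.append(ray(c,px),1);o=-R.T@t
    return o+d*(z-o[2])/d[2]
def depth_pt(c,px):
    r,q=int(round(px[1])),int(round(px[0]))
    w=c["z_map"][max(r-2,0):r+3,max(q-2,0):q+3];w=w[w>0]
    if len(w)==0:return None
    z=np.median(w);R=np.array(c["R"]);t=np.array(c["t"])
    return R.T@(np.append(ray(c,px),1)*z-t)
def cloud(c,mask):
    rr,cc=np.nonzero(mask&(c["z_map"]>0));K=np.array(c["camera_matrix"])
    s=cv2.undistortPoints(np.stack([cc,rr],1).astype(float)[:,None],K,np.array([c["k1"],0,0,0,0.]))[:,0]
    z=c["z_map"][rr,cc];P=np.c_[s,np.ones(len(s))]*z[:,None]
    return (P-np.array(c["t"]))@np.array(c["R"])
def pix(c,X):
    R=np.array(c["R"]);t=np.array(c["t"]);p=R@np.array(X,float)+t;s=p[:2]/p[2];s=s*(1+c["k1"]*(s@s))
    K=np.array(c["camera_matrix"]);return K[:2,:2]@s+K[:2,2]
E
python3 - <<'E'
from h import *
np.set_printoptions(precision=1,suppress=True)
Z=dict(seat=114,bore=105,shaft_axis=55,grip=None,chuck=90,nut=145,pin=10,pin_shoulder=100,pin_head=112,facemill=None,drill=None,plug=None,stand=0,vblock=0,dial=None,bottle=None,spanner=None)
S={}
for n in("scene","top"):
    c=capture(n);S[n]=c
    print(n,"cam",-np.array(c["R"]).T@np.array(c["t"]))
    for q,z in Z.items():
        for d in place_of(c,q)[:3]:
            if d["p"]<.2: continue
            px=d["centre"][::-1]
            print(q,"p%.2f"%d["p"],np.array(px), "z:",at_z(c,px,z) if z is not None else "", "dep",depth_pt(c,px))
    cv2.imwrite(f"pics/{n}0.png",c["color"])
cv2.imwrite("pics/both.png",np.vstack([cv2.resize(S[n]["color"],(480,300)) for n in S]))
E
```

```text
pics
scene cam [1288.   460.4 1017.1]
seat p0.62 [317.9 198.3] z: [559.3 -34.1 114. ] dep [553.9 -37.8 107.2]
seat p0.55 [367.  306.3] z: [761.8 228.4 114. ] dep [702.  202.   11.3]
seat p0.40 [338.  233.2] z: [627.4  69.7 114. ] dep [653.9  85.4 150.2]
bore p0.93 [291.7 190.8] z: [ 567.9 -109.9  105. ] dep [ 568.1 -109.8  105.2]
bore p0.71 [432.2 250.6] z: [542.1 275.5 105. ] dep [496.6 264.2  49.4]
shaft_axis p0.76 [351.5 240.9] z: [586.4  85.3  55. ] dep [560.   71.2  18.8]
grip p0.64 [340.2 236.8] z:  dep [658.2  94.1 147.7]
chuck p0.70 [317.9 150.5] z: [ 382.9 -154.3   90. ] dep [ 384.8 -153.    92. ]
chuck p0.69 [275.3 128.6] z: [ 371.  -316.9   90. ] dep [ 391.3 -299.7  110.5]
chuck p0.69 [244.7 122.2] z: [ 398.1 -414.2   90. ] dep [ 399.  -413.3   90.9]
nut p0.92 [319.2 135.7] z: [ 382.2 -150.5  145. ] dep [ 376.6 -154.2  139.6]
nut p0.79 [239.3 108.8] z: [ 409.5 -418.5  145. ] dep [ 403.2 -424.8  138.8]
nut p0.51 [275.  114.9] z: [ 374.5 -311.4  145. ] dep [ 385.7 -301.8  155.8]
pin p0.69 [322.4 230.3] z: [566.2 -14.7  10. ] dep [607.8  12.7  68.2]
pin p0.65 [339.4 235.1] z:
[... 1829 characters left out ...]
.76 [428.  203.4] z:  dep [ 563.4 -299.7  152.3]
drill p0.70 [427.  242.5] z:  dep [ 471.8 -293.3  147.3]
plug p0.65 [206.6 249.3] z:  dep [474.7 242.9  49.8]
stand p0.72 [315.3 214. ] z: [566.8 -32.6   0. ] dep [549.5 -33.6 113.5]
stand p0.33 [265.7 202.9] z: [599.4  98.9   0. ] dep [599.1  98.7   1.9]
vblock p0.65 [427.9 240.5] z: [ 490.3 -327.5    0. ] dep [ 476.  -294.8  151.4]
vblock p0.60 [355.2 141.3] z: [ 764.6 -144.8    0. ] dep [ 753.5 -142.    36.4]
vblock p0.56 [313.1 212.3] z: [571.5 -26.9   0. ] dep [569.5 -27.   12.5]
dial p0.81 [293. 134.] z:  dep [783.1  23.2  17.2]
bottle p0.72 [167.9 169.3] z:  dep [674.2 334.9  89.9]
spanner p0.78 [262.2 283.2] z:  dep [387.8 106.4  17.5]
```

View pics/both.png

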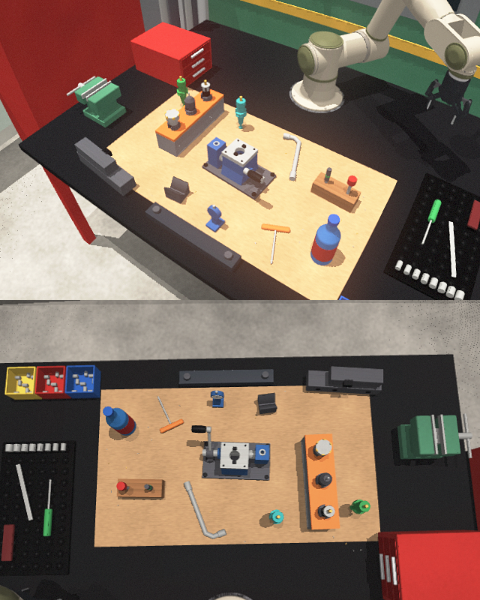

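Run:
```python
from h import *
a=cv2.imread("pics/top0.png")[180:310,300:510];a=cv2.resize(a,(790,489),interpolation=cv2.INTER_CUBIC);cv2.imwrite("pics/t1.png",a)
```

```text
(no output)
```

View pics/t1.png

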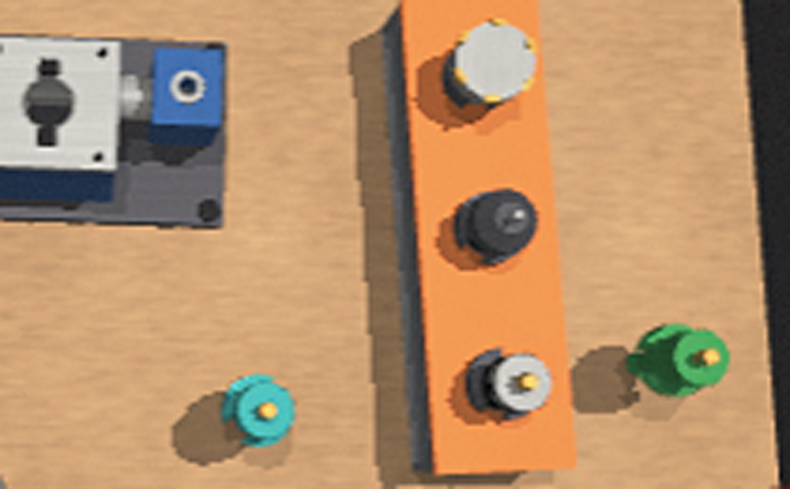

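The job chuck is the black-bodied one, nearest in the rack (top image about px 435,280). The turquoise and green ones are look-alikes. The stand is at about (566,-35), and its keys point roughly along world x. I'm moving in for a closer look.

```bash
python3 -c "
from h import *
s=sensors.sense();print(s['eef_pos'],s['ee_rot'])"
python3 -m jog '[[[30,-40,8],[0,0,0],0],[[60,-80,16],[0,0,0],0],[[85,-118,26],[0,0,0],0],[[110,-152,36],[0,0,0],0],[[135,-188,46],[0,0,0],0],[[160,-224,56],[0,0,0],0],[[180,-258,60],[0,0,0],0],[[185,-295,60],[0,0,0],0]]'
python3 -m jog '[[[5,-40,8],[0,0,0],0],[[10,-80,16],[0,0,0],0],[[15,-118,26],[0,0,0],0],[[20,-158,36],[0,0,0],0],[[25,-198,40],[0,0,0],0],[[25,-238,40],[0,0,0],0],[[25,-278,40],[0,0,0],0],[[25,-316,40],[0,0,0],0]]'
python3 -m jog '[[[0,-40,0],[0,0,0],0],[[0,-80,0],[0,0,0],0],[[0,-118,0],[0,0,0],0],[[-20,-150,-10],[0,0,0],0],[[-40,-170,-20],[0,0,0],0],[[-40,-170,-20],[0,0,0],0],[[-40,-170,-20],[0,0,0],0],[[-40,-170,-20],[0,0,0],0]]'
```

```text
[164.07556789 498.72009449 248.30018451] [1.45742822e-05 1.58224132e-01 9.87403222e-01 1.17684160e-05]
time_s: 2.47
eef_pos: [343.3, 223.8, 307.6]
ee_rot: [0.001, 0.158, 0.987, 0.0]
force: [0.6, 0.8, -0.5]
grip_width: 0.996
time_s: 3.13
eef_pos: [366.3, -92.8, 347.0]
ee_rot: [0.0, 0.158, 0.987, -0.0]
force: [1.4, 1.0, -0.3]
grip_width: 0.999
time_s: 3.8
eef_pos: [327.2, -260.3, 327.1]
ee_rot: [0.0, 0.158, 0.987, -0.0]
force: [-0.0, -0.1, -0.6]
grip_width: 1.001
```

Run:
```python
from h import *
np.set_printoptions(precision=1,suppress=True)
c=capture("wrist");s=sensors.sense()
print("cam",-np.array(c["R"]).T@np.array(c["t"]),np.array(c["R"])[2],s["eef_pos"])
for q,z in dict(nut=145,chuck=90,drill=None).items():
    for d in place_of(c,q)[:3]:
        px=d["centre"][::-1];print(q,"p%.2f"%d["p"],np.array(px), at_z(c,px,z) if z else "", depth_pt(c,px))
cv2.imwrite("pics/w1.png",c["color"]); np.save("w1.npy",c,allow_pickle=True)
```

```text
cam [ 250.7 -234.5  453.4] [ 0.3 -0.1 -0.9] [ 327.5 -260.1  327.3]
nut p0.94 [424.6 181. ] [ 365. -163.  145.] [ 367.1 -161.6  139.3]
nut p0.82 [293.  234.9] [ 379.9 -312.3  145. ] [ 375.  -309.4  156.5]
nut p0.63 [208.1 265.8] [ 386.1 -416.9  145. ] [ 302.1 -303.8  336.3]
chuck p0.94 [297.3 218.1] [ 382.7 -313.1   90. ] [ 368.2 -304.4  130.1]
chuck p0.72 [222.9 244.9] [ 387.9 -417.8   90. ] [ 386.2 -415.5   94.6]
chuck p0.63 [414.9 163.7] [ 360.8 -156.6   90. ] [ 352.1 -162.7  118.7]
drill p0.59 [325.3 283.3]  [ 463.7 -302.7  122.4]
```

View pics/w1.png

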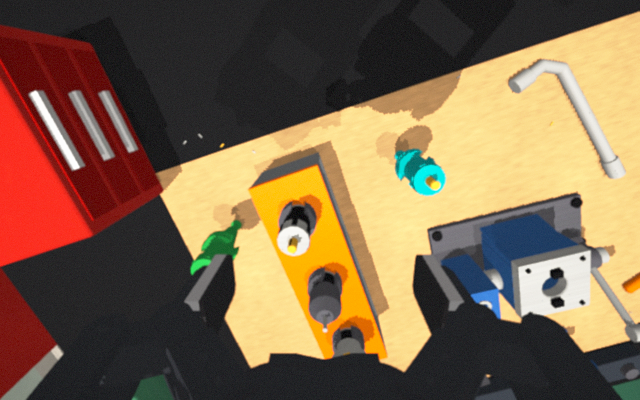

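Chuck at about (380,-312), seen at px (295,225). I'm closing in and aligning the jaws with world y.

```bash
python3 -m jog '[[[10,-10,-20],[0,0,6],0],[[20,-20,-40],[0,0,12],0],[[35,-35,-60],[0,0,18.2],0],[[52,-52,-85],[0,0,18.2],0],[[52,-52,-85],[0,0,18.2],0],[[52,-52,-85],[0,0,18.2],0],[[52,-52,-85],[0,0,18.2],0],[[52,-52,-85],[0,0,18.2],0]]'
python3 - <<'E'
from h import *
np.set_printoptions(precision=1,suppress=True)
c=capture("wrist");s=sensors.sense()
print("cam",-np.array(c["R"]).T@np.array(c["t"]),s["eef_pos"])
for q,z in dict(nut=145,chuck=90,drill=None).items():
    for d in place_of(c,q)[:3]:
        px=d["centre"][::-1];print(q,"p%.2f"%d["p"],np.array(px), at_z(c,px,z) if z else "", depth_pt(c,px))
x,y=map(int,pix(c,[380,-312,110]));print(x,y)
a=c["color"][max(0,y-90):y+90,max(0,x-120):x+120];cv2.imwrite("pics/w2.png",cv2.resize(a,None,fx=3.3,fy=3.3,interpolation=cv2.INTER_CUBIC)); np.save("w2.npy",c,allow_pickle=True)
E
```

```text
time_s: 4.67
eef_pos: [379.0, -312.3, 243.2]
ee_rot: [0.001, -0.0, 1.0, -0.001]
force: [-0.7, 0.1, -0.6]
grip_width: 0.998
cam [ 298.3 -311.5  369.4] [ 378.9 -312.4  243.2]
nut p0.93 [323.3 206.2] [ 381.3 -312.2  145. ] [ 376.8 -312.2  157.3]
nut p0.92 [514.5 186.1] [ 365.1 -167.5  145. ] [ 367.  -163.5  138.7]
nut p0.85 [182.4 215.2] [ 388.9 -422.   145. ] [ 391.  -424.6  139.7]
chuck p0.80 [482.2 165.2] [ 361.5 -166.2   90. ] [ 360.1 -169.4   96.2]
chuck p0.70 [321.5 185.4] [ 380.9 -314.    90. ] [ 365.3 -313.6  143. ]
chuck p0.67 [209.9 194.1] [ 389.5 -419.7   90. ] [ 385.6 -415.   102.1]
drill p0.70 [325.  277.4]  [ 467.8 -310.7  109.2]
323 190
```

View pics/w2.png

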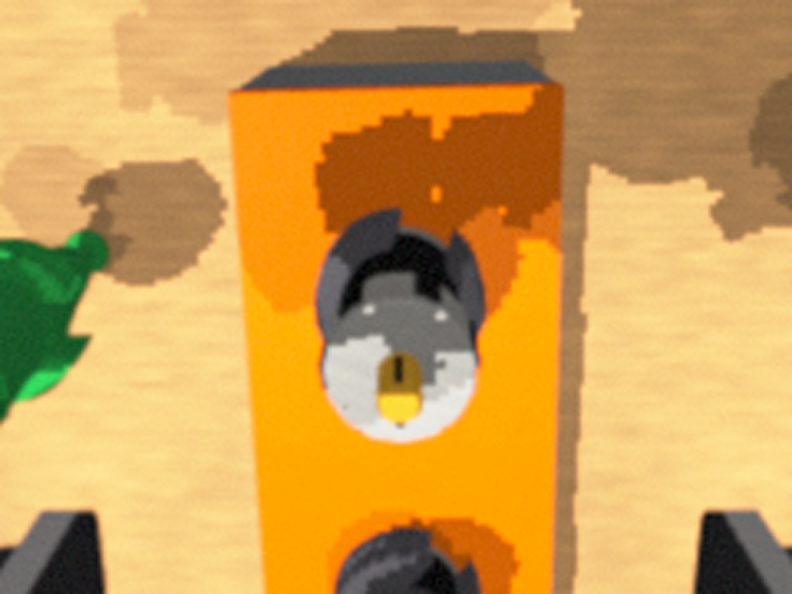

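The wrist view shows the flange slot as the gap between crop (400,210) and (455,235). Next I compute its heading.

Run:
```python
from h import *
np.set_printoptions(precision=1,suppress=True)
c=np.load("w2.npy",allow_pickle=True).item()
C=np.array([381.1,-312.6])
for z in(108,):
  P=[at_z(c,[203+u/3.3,100+v/3.3],z)[:2] for u,v in((400,210),(455,235),(318,300),(484,300))]
  for p in P: print(p,p-C,np.hypot(*(p-C)),np.degrees(np.arctan2(*(p-C)[::-1])))
print(at_z(c,[203+399/3.3,100+410/3.3],174),at_z(c,[203+399/3.3,100+365/3.3],156))
w=c["color"][100:280,203:443];print(w.shape)
a=w[55:110,90:155];g=cv2.convertScaleAbs(a,alpha=2.2,beta=20)
cv2.imwrite("pics/w2b.png",cv2.resize(g,(780,590),interpolation=cv2.INTER_NEAREST))
```

```text
[ 356.2 -311.5] [-24.9   1.1] 24.91332465669676 177.50066948063517
[ 362.9 -297.2] [-18.2  15.4] 23.90197155009086 139.74295316048182
[ 380.7 -333.4] [ -0.4 -20.8] 20.766638648879262 -91.21542610002965
[ 380.6 -289.1] [-0.5 23.5] 23.47995933468383 91.10993661194226
[ 383.7 -311.7  174. ] [ 380.7 -311.7  156. ]
(180, 240, 3)
```

View pics/w2b.png

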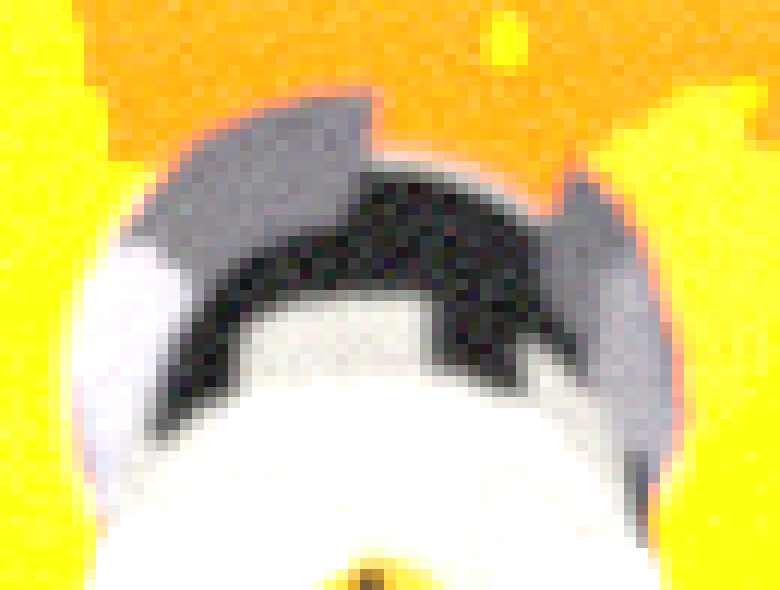

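Slot axis is at about -19° in yaw (161°), with an angular width of 39° against the 40° expected. Centre is (380.8,-311.6). I'm descending to grip the nut.

```bash
python3 -m jog '[[[1.7,0.6,-20],[0,0,0],0],[[1.7,0.6,-40],[0,0,0],0],[[1.7,0.6,-60],[0,0,0],0],[[1.7,0.6,-80],[0,0,0],0.2],[[1.7,0.6,-93],[0,0,0],0.2],[[1.7,0.6,-100],[0,0,0],0.2],[[1.7,0.6,-100],[0,0,0],0.2],[[1.7,0.6,-100],[0,0,0],0.2]]' 60
python3 -m jog '[[[0,0,0],[0,0,0],1],[[0,0,0],[0,0,0],1],[[0,0,0],[0,0,0],1],[[0,0,0],[0,0,0],1],[[0,0,0],[0,0,0],1],[[0,0,0],[0,0,0],1],[[0,0,0],[0,0,0],1],[[0,0,0],[0,0,0],1]]' 60
```

```text
time_s: 5.53
eef_pos: [380.7, -312.3, 142.4]
ee_rot: [0.0, 0.0, 1.0, -0.0]
force: [-0.3, -1.0, 0.4]
grip_width: 0.805
time_s: 6.2
eef_pos: [380.8, -312.5, 142.7]
ee_rot: [0.0, 0.0, 1.0, -0.001]
force: [-1.0, 0.1, 6.3]
grip_width: 0.391
```

```bash
python3 -m jog '[[[0,0,10],[0,0,0],1],[[0,0,30],[0,0,0],1],[[0,0,60],[0,0,0],1],[[0,0,100],[0,0,0],1],[[0,0,130],[0,0,0],1],[[5,20,140],[0,0,0],1],[[20,55,140],[0,0,0],1],[[35,85,140],[0,0,6],1]]'
python3 -m jog '[[[15,35,0],[0,0,5],1],[[30,70,0],[0,0,10],1],[[45,105,0],[0,0,10],1],[[60,140,0],[0,0,10],1],[[75,165,0],[0,0,10],1],[[85,190,0],[0,0,10],1],[[85,190,0],[0,0,10],1],[[85,190,0],[0,0,10],1]]'
python3 - <<'E'
from h import *
np.set_printoptions(precision=1,suppress=True)
c=capture("wrist");s=sensors.sense()
print("cam",-np.array(c["R"]).T@np.array(c["t"]),s["eef_pos"],s["force"])
for q,z in dict(seat=114,bore=105,shaft_axis=55,grip=None,chuck=None,nut=None).items():
    for d in place_of(c,q)[:2]:
        px=d["centre"][::-1];print(q,"p%.2f"%d["p"],np.array(px), at_z(c,px,z) if z else "", depth_pt(c,px))
cv2.imwrite("pics/w3.png",c["color"]); np.save("w3.npy",c,allow_pickle=True)
E
```

```text
time_s: 6.87
eef_pos: [415.3, -225.7, 282.4]
ee_rot: [0.0, -0.051, 0.999, 0.0]
force: [-0.1, -0.0, -7.5]
grip_width: 0.391
time_s: 7.53
eef_pos: [500.3, -35.8, 281.4]
ee_rot: [-0.001, -0.14, 0.99, 0.0]
force: [0.1, -0.6, -5.4]
grip_width: 0.394
cam [423.2 -57.6 407.8] [500.2 -36.8 281.5] [-0.3 -0.9 -6.3]
seat p0.67 [58.  78.1] [ 475.2 -290.9  114. ] [ 476.1 -295.2  108.5]
bore p0.85 [231.2 228. ] [ 580.6 -113.9  105. ] [ 582.8 -114.7  100.7]
shaft_axis p0.96 [397.6 259.7] [591.2  89.9  55. ] [616.6 112.2   1.7]
shaft_axis p0.30 [522.1 339.8] [664.4 308.   55. ] [680.4 332.2  31.6]
chuck p0.96 [242.3   6.4]  [ 376.2 -139.7  121.7]
chuck p0.78 [323.6 230.4]  [486.7 -39.2 263.2]
nut p0.70 [323.7 279.9]  [494.3 -36.9 295.2]
```

View pics/w3.png

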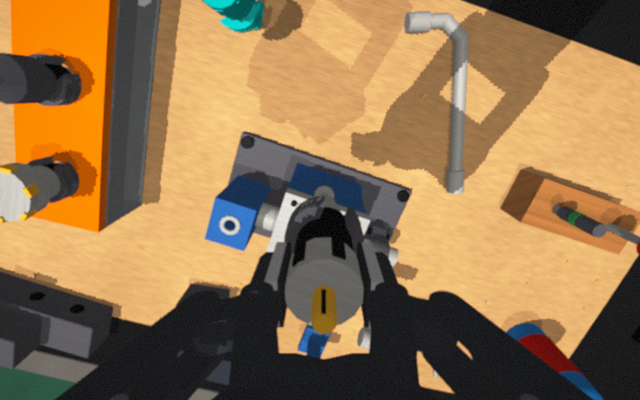

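The held chuck hides the seat, so I'm stepping back and sideways for a clear look at the keys.

```bash
python3 -m jog '[[[-30,30,0],[0,0,0],1],[[-60,60,0],[0,0,0],1],[[-70,75,0],[0,0,0],1],[[-70,75,0],[0,0,0],1],[[-70,75,0],[0,0,0],1],[[-70,75,0],[0,0,0],1],[[-70,75,0],[0,0,0],1],[[-70,75,0],[0,0,0],1]]'
python3 - <<'E'
from h import *
np.set_printoptions(precision=1,suppress=True)
c=capture("wrist");s=sensors.sense()
print("cam",-np.array(c["R"]).T@np.array(c["t"]),s["eef_pos"],s["force"])
for q,z in dict(seat=114,bore=105,shaft_axis=55).items():
    for d in place_of(c,q)[:2]:
        px=d["centre"][::-1];print(q,"p%.2f"%d["p"],np.array(px), at_z(c,px,z) if z else "", depth_pt(c,px))
# steel top plane points
P=cloud(c,np.ones((400,640),bool));m=(abs(P[:,2]-114)<5)&(abs(P[:,0]-566)<60)&(abs(P[:,1]+35)<60)
Q=P[m];print("top n",len(Q),np.median(Q[:,2]));b=cv2.minAreaRect(Q[:,:2].astype(np.float32));print(b)
m=(abs(P[:,2]-105)<4)&(abs(P[:,0]-582)<40)&(abs(P[:,1]+114)<35);print("block",m.sum(),cv2.minAreaRect(P[m][:,:2].astype(np.float32)))
x,y=map(int,pix(c,[566,-35,114]));x0,y0=max(0,x-110),max(0,y-80);print(x,y,x0,y0)
cv2.imwrite("pics/w4.png",cv2.resize(c["color"][y0:y0+160,x0:x0+220],None,fx=3.5,fy=3.5,interpolation=cv2.INTER_CUBIC)); np.save("w4.npy",c,allow_pickle=True)
E
```

```text
time_s: 8.55
eef_pos: [431.0, 37.3, 281.6]
ee_rot: [-0.0, -0.139, 0.99, -0.0]
force: [0.1, -0.4, -6.7]
grip_width: 0.389
cam [353.6  15.8 407.9] [430.9  37.4 281.5] [ 0.3  0.1 -6. ]
seat p0.94 [235.3 279.6] [566.3 -24.  114. ] [596.9 -29.7  71.7]
bore p0.74 [155.8 264.3] [ 578.2 -114.3  105. ] [ 582.4 -116.8   99.2]
top n 2584 114.48699419016037
((564.193115234375, -36.59733963012695), (67.45635223388672, 81.32695770263672), 86.07462310791016)
block 1640 ((576.7086791992188, -116.32991027832031), (44.671241760253906, 51.72344970703125), 86.27801513671875)
225 276 115 196
```

View pics/w4.png

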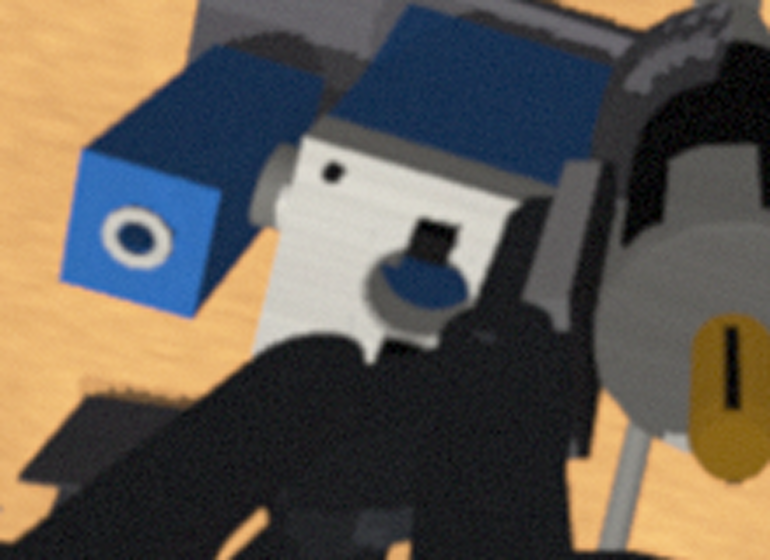

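Run:
```python
from h import *
np.set_printoptions(precision=1,suppress=True)
c=np.load("w4.npy",allow_pickle=True).item()
f=lambda u,v,z:at_z(c,[115+u/3.5,196+v/3.5],z)[:2]
for n,u,v,z in(("mouthL",362,290,114),("mouthR",470,298,114),("mouthbot",405,336,114),("screw",333,172,114),("cornerNear",303,137,114),("edgeR",520,202,114),("edgeFar",255,355,114),("bore",137,238,105),("blkA",80,150,105),("blkB",219,188,105),("blkC",195,317,105),("blkD",62,280,105),("key1TL",420,220,122),("key1TR",459,226,122),("key1 mid",437,240,118),("key2L",382,340,122),("key2R",425,350,122)):
    print(n,f(u,v,z))
P=cloud(c,np.ones((400,640),bool))
s=[f(303,137,114),f(520,202,114)];print("edge yaw",np.degrees(np.arctan2(*(s[1]-s[0])[::-1]))-90)
s=[f(303,137,114),f(255,355,114)];print("edge2 yaw",np.degrees(np.arctan2(*(s[1]-s[0])[::-1])))
for a,b,o in((0,1,1),(3,2,1),(0,3,0),(1,2,0)):
    B=[f(80,150,105),f(219,188,105),f(195,317,105),f(62,280,105)];d=B[b]-B[a];print(np.hypot(*d),np.degrees(np.arctan2(d[1],d[0]))-90*o)
```

```text
mouthL [570.5 -42. ]
mouthR [563.9  -8.8]
mouthbot [583.4 -25.9]
screw [532.2 -57.3]
cornerNear [523.2 -67.8]
edgeR [526.6  -1. ]
edgeFar [604. -71.]
bore [ 578.3 -116.1]
blkA [ 552.1 -136.6]
blkB [553.1 -93.1]
blkC [602.6 -94.7]
blkD [ 600.8 -138.2]
key1TL [535.9 -27.8]
key1TR [534.7 -16.3]
key1 mid [543.8 -22.2]
key2L [580.6 -31.4]
key2R [580.5 -17.9]
edge yaw -2.8792099934393747
edge2 yaw -2.2735028770440397
43.50065163592632 -1.4018327896163498
43.529727968282366 -2.32133346709648
48.776440708155555 -1.8739042549941491
49.474781020086866 -1.8400586910582546
```

Stand from the wrist view: seat (566,-24.5), bore (578.5,-115.5), yaw about -2.2°. The steel corner agrees, and so does the bore offset. The slots should be at about -3° now. I'm moving over the seat.

```bash
python3 -m jog '[[[33,-15,0],[0,0,0.8],1],[[66,-30,0],[0,0,0.8],1],[[100,-46,0],[0,0,0.8],1],[[125,-57,0],[0,0,0.8],1],[[135,-62,0],[0,0,0.8],1],[[135,-62,-10],[0,0,0.8],1],[[135,-62,-20],[0,0,0.8],1],[[135,-62,-20],[0,0,0.8],1]]'
python3 - <<'E'
from h import *
np.set_printoptions(precision=1,suppress=True)
s=sensors.sense();print(s["eef_pos"],s["force"])
a=[]
for n,q0 in(("scene",[566,-25,160]),("wrist",[556,-28,180])):
    c=capture(n);x,y=map(int,pix(c,q0));np.save("h_%s.npy"%n,c,allow_pickle=True)
    print(n,x,y);w=c["color"][y-60:y+60,x-80:x+80];a.append(cv2.resize(w,(640,480) if 0 else (600,300) if 0 else (400,300),interpolation=cv2.INTER_CUBIC))
a[1]=cv2.convertScaleAbs(a[1],alpha=1.8,beta=15)
cv2.imwrite("pics/h1.png",np.hstack(a))
E
```

```text
time_s: 9.42
eef_pos: [564.2, -23.5, 258.8]
ee_rot: [-0.002, -0.146, 0.989, 0.001]
force: [-0.5, 1.3, -7.7]
grip_width: 0.39
[564.2 -23.5 258.8] [-0.5  1.3 -7.7]
scene 319 188
wrist 319 199
```

View pics/h1.png

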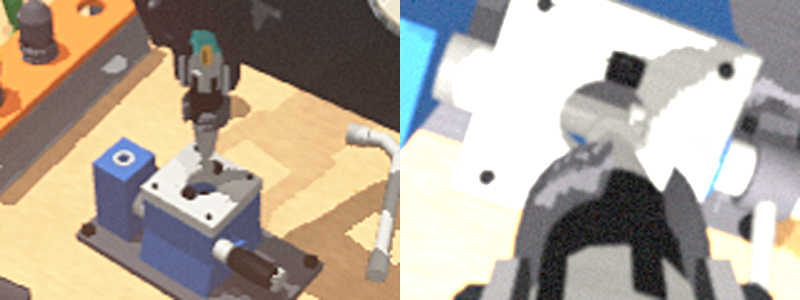

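Run:
```python
from h import *
np.set_printoptions(precision=1,suppress=True)
c=np.load("h_wrist.npy",allow_pickle=True).item()
f=lambda u,v,z:at_z(c,[239+(u-400)/2.5,139+v/2.5],z)[:2]
for n,u,v,z in(("mouthL",560,120,114),("mouthTop",603,80,114),("keyTL",613,50,122),("keyTR",646,58,122),("cornNear",497,-12,114),("cornR",763,58,114),("cornFL",455,188,114),("flL",521,230,224),("flR",712,235,224),("slotL",608,141,224),("slotR",676,167,224)): print(n,f(u,v,z))
print(sensors.sense()["eef_pos"])
```

```text
mouthL [570.5 -40.4]
mouthTop [551.6 -29.7]
keyTL [538.6 -29.9]
keyTR [538.  -18.2]
cornNear [530.9 -74.2]
cornR [527.5  22.6]
cornFL [607.5 -71.1]
flL [564.9 -44.3]
flR [553.6  -2.1]
slotL [538.7 -31.4]
slotR [540.2 -15.2]
[564.8 -23.6 261.4]
```

Run:
```python
from h import *
np.set_printoptions(precision=1,suppress=True)
c=np.load("h_scene.npy",allow_pickle=True).item()
P=cloud(c,np.ones((400,640),bool));o=-np.array(c["R"]).T@np.array(c["t"])
d=np.array([565,-24])-o[:2];d/=np.hypot(*d);n=np.array([-d[1],d[0]])
P=P[(np.hypot(P[:,0]-565,P[:,1]+24)<32)]
for z in range(125,262,10):
    m=abs(P[:,2]-z)<5
    if m.sum()>4:
        s=(P[m][:,:2]-[565,-24]);a=s@n;b=s@d;print(z,m.sum(),"side mid %.1f width %.1f  near %.1f med %.1f"%((a.max()+a.min())/2,np.ptp(a),b.min(),np.median(b)))
print(d,n)
w=np.load("h_wrist.npy",allow_pickle=True).item();Q=cloud(w,np.ones((400,640),bool))
m=(abs(Q[:,2]-224)<5)&(np.hypot(Q[:,0]-565,Q[:,1]+24)<32);print("flange top n",m.sum(),np.median(Q[m],0) if m.any() else "", Q[m].min(0),Q[m].max(0))
```

```text
125 31 side mid 2.2 width 39.7  near -23.1 med -14.0
135 8 side mid -1.3 width 12.3  near -4.1 med -1.8
145 22 side mid -1.2 width 12.4  near -7.9 med -0.5
155 8 side mid -1.1 width 12.2  near -5.9 med -2.3
165 18 side mid -1.1 width 17.0  near -7.9 med -5.2
175 19 side mid -1.0 width 21.7  near -9.4 med -7.1
185 21 side mid -1.0 width 21.6  near -12.5 med -8.4
195 21 side mid 0.3 width 23.9  near -13.7 med -9.9
205 22 side mid 3.9 width 35.5  near -22.8 med -10.1
215 60 side mid -0.8 width 44.8  near -24.7 med -13.5
225 111 side mid -0.7 width 44.8  near -25.3 med -10.7
235 45 side mid -0.7 width 30.3  near -16.2 med -11.5
245 48 side mid 0.5 width 46.1  near -16.2 med -11.9
255 78 side mid -1.6 width 59.8  near -19.1 med -12.4
[-0.8 -0.6] [ 0.6 -0.8]
flange top n 1416 [552.6 -32.7 226. ] [543.2 -45.9 219. ] [577.8  -1.7 229. ]
```

The chuck hangs vertical and centred. Lowering it into the mouth.

```bash
python3 -m jog '[[[0,0,-10],[0,0,0],1],[[0,0,-20],[0,0,0],1],[[0,0,-30],[0,0,0],1],[[0,0,-40],[0,0,0],1],[[0,0,-50],[0,0,0],1],[[0,0,-60],[0,0,0],1],[[0,0,-68],[0,0,0],1],[[0,0,-68],[0,0,0],1]]'
```

```text
time_s: 10.18
eef_pos: [564.9, -23.9, 191.6]
ee_rot: [-0.002, -0.146, 0.989, 0.001]
force: [-0.2, -0.4, -6.6]
grip_width: 0.391
```

```bash
python3 -m jog '[[[0,0,-3],[0,0,0],1],[[0,0,-6],[0,0,0],1],[[0,0,-9],[0,0,0],1],[[0,0,-12],[0,0,0],1],[[0,0,-14.5],[0,0,0],1],[[0,0,-14.5],[0,0,0],1],[[0,0,-14.5],[0,0,0],1],[[0,0,-14.5],[0,0,0],1]]'
python3 - <<'E'
from h import *
c=capture("wrist");x,y=map(int,pix(c,[552,-26,125]));print(x,y)
w=cv2.convertScaleAbs(c["color"][y-45:y+45,x-70:x+70],alpha=1.8,beta=15)
cv2.imwrite("pics/h2.png",cv2.resize(w,None,fx=5,fy=5,interpolation=cv2.INTER_CUBIC));np.save("h2.npy",c,allow_pickle=True)
E
```

```text
time_s: 10.85
eef_pos: [565.7, -24.1, 179.4]
ee_rot: [0.0, -0.146, 0.989, -0.0]
force: [0.0, 0.5, -6.3]
grip_width: 0.388
326 206
```

View pics/h2.png

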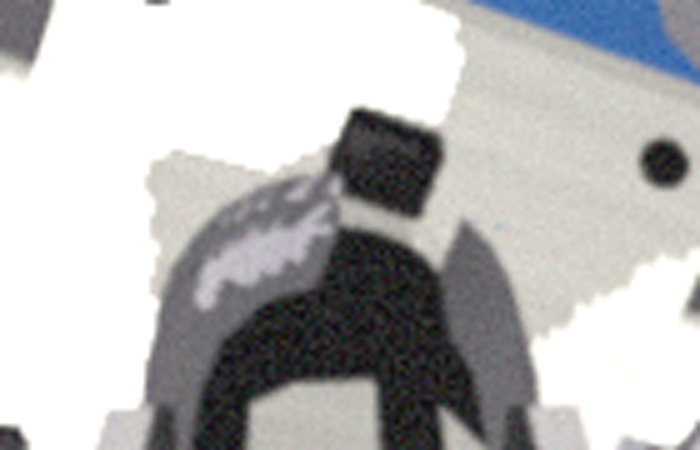

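Run:
```python
from h import *
np.set_printoptions(precision=1,suppress=True)
c=np.load("h2.npy",allow_pickle=True).item()
f=lambda u,v,z:at_z(c,[256+u/5,161+v/5],z)[:2]
T={}
for n,u,v,z in(("kTL",355,108,122),("kTR",442,135,122),("kBR",418,215,122),("kBL",337,185,122),("sL",335,172,144.7),("sR",462,222,144.7),("flL",148,400,144.7),("flR",535,395,144.7)): T[n]=f(u,v,z);print(n,T[n])
a=lambda d:np.degrees(np.arctan2(d[1],d[0]))
print("key",a(T["kTR"]-T["kTL"])-90,a(T["kBR"]-T["kTR"]),"slot",a(T["sR"]-T["sL"])-90)
print("key mid",(T["kTL"]+T["kTR"])/2,"slot mid",(T["sL"]+T["sR"])/2)
print(sensors.sense()["eef_pos"])
```

```text
kTL [538.1 -29.6]
kTR [538.3 -18.4]
kBR [549.1 -18. ]
kBL [548.2 -28.9]
sL [539.5 -31.7]
sR [541.  -16.7]
flL [571.9 -44.3]
flR [558.6  -2.1]
key -1.0909984468884915 1.8455505283764064 slot -5.764563918882033
key mid [538.2 -24. ] slot mid [540.2 -24.2]
[565.7 -24.1 179.4]
```

Key and slot mid-lines coincide to within about 0.3 mm. Lowering onto the keys while watching the force.

```bash
python3 -m jog '[[[0,0,-2],[0,0,0],1],[[0,0,-4],[0,0,0],1],[[0,0,-5],[0,0,0],1],[[0,0,-6],[0,0,0],1],[[0,0,-7],[0,0,0],1],[[0,0,-8],[0,0,0],1],[[0,0,-8],[0,0,0],1],[[0,0,-8],[0,0,0],1]]'
```

```text
time_s: 11.57
eef_pos: [565.6, -24.4, 171.2]
ee_rot: [-0.0, -0.146, 0.989, -0.0]
force: [-0.2, -3.5, -5.5]
grip_width: 0.392
```

```bash
python3 -m jog '[[[0,0,-1],[0,0,0],1],[[0,0,-2],[0,0,0],1],[[0,0,-3],[0,0,0],1],[[0,0,-4],[0,0,0],1],[[0,0,-4],[0,0,0],1],[[0,0,-4],[0,0,0],1],[[0,0,-4],[0,0,0],1],[[0,0,-4],[0,0,0],1]]'
```

```text
time_s: 12.23
eef_pos: [565.9, -24.5, 167.4]
ee_rot: [0.0, -0.146, 0.989, -0.001]
force: [1.2, -6.2, -3.5]
grip_width: 0.393
```

```bash
python3 -m jog '[[[0,-0.7,-0.5],[0,0,0],1],[[0,-0.7,-0.5],[0,0,0],1],[[0,-0.7,-0.5],[0,0,0],0.4],[[0,-0.7,-0.5],[0,0,0],0.2],[[0,-0.7,-0.5],[0,0,0],0.1],[[0,-0.7,-0.5],[0,0,0],0],[[0,-0.7,-0.5],[0,0,0],0],[[0,-0.7,-0.5],[0,0,0],0]]'
python3 -m jog '[[[0,0,15],[0,0,0],0],[[0,0,45],[0,0,0],0],[[0,0,80],[0,0,0],0],[[-30,0,110],[0,0,0],0],[[-60,0,120],[0,0,0],0],[[-60,0,120],[0,0,0],0],[[-60,0,120],[0,0,0],0],[[-60,0,120],[0,0,0],0]]'
python3 - <<'E'
from h import *
np.set_printoptions(precision=1,suppress=True)
c=capture("wrist");np.save("p1.npy",c,allow_pickle=True);s=sensors.sense();print(s["eef_pos"],s["force"])
for q,z in dict(nut=169,chuck=114,bore=105,shaft_axis=55,grip=None).items():
    for d in place_of(c,q)[:2]:
        px=d["centre"][::-1];print(q,"p%.2f"%d["p"],np.array(px), at_z(c,px,z) if z else "", depth_pt(c,px))
P=cloud(c,np.ones((400,640),bool));r=np.hypot(P[:,0]-566,P[:,1]+25)
m=(r<22)&(r>18.5)&(abs(P[:,2]-132)<9);print("flange top z",np.percentile(P[m][:,2],[20,50,80]),"nut top",np.percentile(P[(r<14)&(abs(P[:,2]-180)<10)][:,2],[20,50,80]))
x,y=map(int,pix(c,[566,-26,125]));print(x,y)
cv2.imwrite("pics/p1.png",cv2.resize(c["color"],(640,400)))
E
```

```text
time_s: 12.9
eef_pos: [565.6, -24.6, 166.7]
ee_rot: [0.0, -0.146, 0.989, 0.0]
force: [0.1, 0.1, 0.7]
grip_width: 0.997
time_s: 13.57
eef_pos: [505.8, -24.8, 286.4]
ee_rot: [-0.0, -0.146, 0.989, 0.0]
force: [0.1, 0.3, -0.2]
grip_width: 0.997
[505.9 -24.8 286. ] [-0.4 -0.1 -0.1]
nut p0.87 [301.8 258.7] [567.5 -25.7 169. ] [560.9 -26.7 180.6]
nut p0.48 [310.4 198.6] [511.4 -33.9 169. ] [529.7 -30.8 115. ]
chuck p0.66 [306.  230.6] [565.4 -25.4 114. ] [551.  -27.8 145.5]
bore p0.88 [223.  215.1] [ 577.7 -114.3  105. ] [ 583.2 -116.7   93.7]
shaft_axis p0.91 [389.5 254.5] [594.   91.3  55. ] [618.6 112.    1.7]
shaft_axis p0.65 [306.1 330.5] [741.6  21.   55. ] [778.8  29.1  12.5]
grip p0.56 [382.3 333.2]  [640.6  81.  148.1]
flange top z [131.7 132.5 133.1] nut top [180.2 180.7 181.4]
304 235
```

View pics/p1.png

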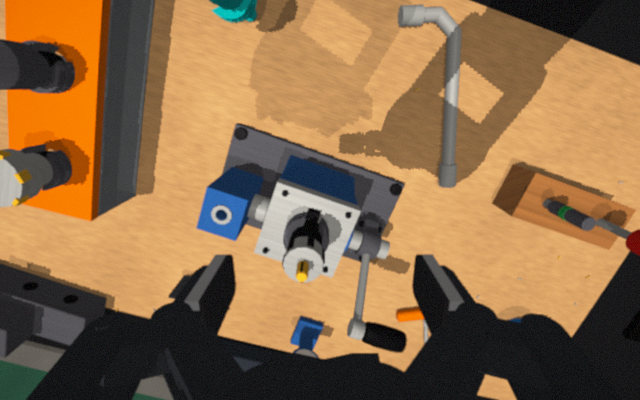

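The chuck is seated: flange top at 132.5 (expected 132), nut top at 180.7 (expected 180), nut at px (301,259). Next is the pin. I'll put it in the bore first so that it drops when the hole lines up.

```bash
python3 -m jog '[[[-5,40,0],[0,0,-6],0],[[-10,80,0],[0,0,-12],0],[[-15,120,0],[0,0,-19],0],[[-20,160,0],[0,0,-19],0],[[-25,200,-10],[0,0,-19],0],[[-30,240,-20],[0,0,-19],0],[[-35,280,-30],[0,0,-19],0],[[-38,318,-40],[0,0,-19],0]]'
python3 -m jog '[[[0,40,0],[0,0,0],0],[[0,40,0],[0,0,0],0],[[0,40,0],[0,0,0],0],[[0,40,0],[0,0,0],0],[[0,40,0],[0,0,0],0],[[0,40,0],[0,0,0],0],[[0,40,0],[0,0,0],0],[[0,40,0],[0,0,0],0]]'
cat > red.py <<'E'
from h import *
np.set_printoptions(precision=1,suppress=True)
def red(c):
    h=cv2.cvtColor(c["color"],cv2.COLOR_BGR2HSV);m=((h[...,0]<8)|(h[...,0]>172))&(h[...,1]>130)&(h[...,2]>60)
    P=cloud(c,m);return P
E
python3 - <<'E'
from red import *
c=capture("wrist");np.save("q1.npy",c,allow_pickle=True);s=sensors.sense();print(s["eef_pos"],s["ee_rot"])
for q,z in dict(pin_head=112,pin_shoulder=100,plug=None).items():
    for d in place_of(c,q)[:2]:
        px=d["centre"][::-1];print(q,"p%.2f"%d["p"],np.array(px), at_z(c,px,z) if z else "", depth_pt(c,px))
P=red(c);m=(np.hypot(P[:,0]-470,P[:,1]-335)<40)&(P[:,2]>90);Q=P[m];T=Q[abs(Q[:,2]-124)<3];print(len(Q),len(T),(T.min(0)+T.max(0))/2,np.ptp(T,0),T.mean(0))
E
```

```text
time_s: 14.53
eef_pos: [466.9, 295.3, 246.2]
ee_rot: [0.0, 0.019, 1.0, 0.0]
force: [0.2, -0.1, 0.4]
grip_width: 0.999
time_s: 15.2
eef_pos: [467.9, 332.5, 247.0]
ee_rot: [0.0, 0.02, 1.0, 0.0]
force: [-0.1, 0.9, 0.1]
grip_width: 0.998
[467.8 332.7 246.9] [0. 0. 1. 0.]
pin_head p0.80 [328.8 198.7] [476.7 337.3 112. ] [472.4 337.3 124.6]
pin_head p0.25 [124.3 101.8] [387.  174.4 112. ] [386.8 113.5  13.8]
pin_shoulder p0.96 [326.8 193.7] [475.9 335.7 100. ] [468.  335.7 124.2]
plug p0.57 [261.8 170.4]  [463.  267.6  51. ]
924 760 [474.3 337.4 123.9] [26.6 25.8  5.2] [473.7 337.4 124.5]
```

```bash
python3 -m jog '[[[3,2,-25],[0,0,0],0.2],[[6.8,4.6,-55],[0,0,0],0.3],[[6.8,4.6,-85],[0,0,0],0.3],[[6.8,4.6,-110],[0,0,0],0.3],[[6.8,4.6,-128],[0,0,0],0.3],[[6.8,4.6,-136],[0,0,0],0.3],[[6.8,4.6,-136],[0,0,0],0.3],[[6.8,4.6,-136],[0,0,0],0.3]]' 50
python3 -m jog '[[[0,0,0],[0,0,0],1],[[0,0,0],[0,0,0],1],[[0,0,0],[0,0,0],1],[[0,0,0],[0,0,0],1],[[0,0,0],[0,0,0],1],[[0,0,0],[0,0,0],1],[[0,0,0],[0,0,0],1],[[0,0,0],[0,0,0],1]]' 50
```

```text
time_s: 16.07
eef_pos: [474.8, 337.9, 111.6]
ee_rot: [0.0, 0.019, 1.0, 0.0]
force: [0.4, -0.2, -0.8]
grip_width: 0.7
time_s: 16.73
eef_pos: [475.0, 337.9, 112.0]
ee_rot: [0.001, 0.019, 1.0, 0.0]
force: [-0.3, -1.1, 5.8]
grip_width: 0.312
```

Pin gripped. Lifting and moving round to the bore side, keeping clear of the chuck.

```bash
python3 -m jog '[[[0,0,15],[0,0,0],1],[[0,0,40],[0,0,0],1],[[0,0,80],[0,0,0],1],[[0,0,115],[0,0,0],1],[[0,-20,145],[0,0,0],1],[[0,-55,150],[0,0,0],1],[[0,-95,150],[0,0,0],1],[[0,-135,150],[0,0,0],1]]'
python3 -m jog '[[[0,-40,0],[0,0,0],1],[[0,-80,0],[0,0,0],1],[[0,-120,0],[0,0,0],1],[[0,-160,0],[0,0,0],1],[[0,-200,0],[0,0,0],1],[[0,-240,0],[0,0,0],1],[[0,-280,0],[0,0,0],1],[[5,-318,0],[0,0,0],1]]'
python3 -m jog '[[[5,0,0],[0,0,0],1],[[5,0,0],[0,0,0],1],[[5,0,0],[0,0,0],1],[[5,0,0],[0,0,0],1],[[5,0,0],[0,0,0],1],[[5,0,0],[0,0,0],1],[[5,0,0],[0,0,0],1],[[5,0,0],[0,0,0],1]]'
python3 - <<'E'
from red import *
c=capture("wrist");np.save("b1.npy",c,allow_pickle=True);s=sensors.sense();print(s["eef_pos"],s["ee_rot"],s["force"])
for q,z in dict(bore=105,pin_shoulder=None,pin=None).items():
    for d in place_of(c,q)[:2]:
        px=d["centre"][::-1];print(q,"p%.2f"%d["p"],np.array(px), at_z(c,px,z) if z else "", depth_pt(c,px))
x,y=map(int,pix(c,[578,-115,105]));print(x,y)
cv2.imwrite("pics/b1.png",cv2.resize(c["color"][y-70:y+70,x-90:x+90],None,fx=4,fy=4,interpolation=cv2.INTER_CUBIC))
E
```

```text
time_s: 17.4
eef_pos: [473.9, 201.6, 261.3]
ee_rot: [0.001, 0.019, 1.0, 0.0]
force: [0.1, 0.7, -1.0]
grip_width: 0.308
time_s: 18.07
eef_pos: [478.6, -117.2, 261.0]
ee_rot: [0.0, 0.019, 1.0, -0.0]
force: [0.6, -0.3, 0.2]
grip_width: 0.308
time_s: 18.73
eef_pos: [484.4, -114.8, 260.8]
ee_rot: [0.0, 0.019, 1.0, -0.0]
force: [-0.1, 0.3, -1.9]
grip_width: 0.312
[ 484.4 -115.   260.8] [ 0.  0.  1. -0.] [ 0.1  0.5 -1.6]
bore p0.36 [417.8 262.8] [573.5 -20.7 105. ] [553.4 -31.4 138.5]
pin_shoulder p0.79 [322.3 265. ]  [ 471.9 -114.3  273.1]
pin p0.62 [321.5 203.4]  [ 480.  -115.6  174.4]
326 269
```

View pics/b1.png

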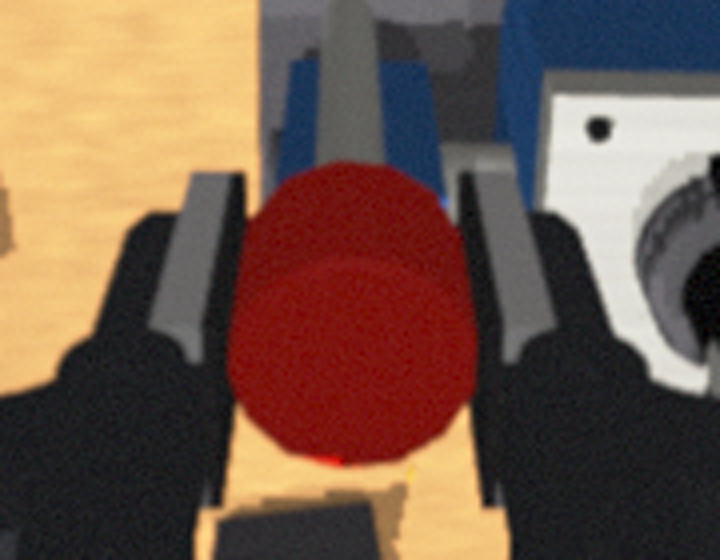

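The red head hides the bore here, so I'll fit the bright ring in the earlier clear shots.

Run:
```python
from h import *
np.set_printoptions(precision=1,suppress=True)
for n in("w3","w4","p1"):
    c=np.load(n+".npy",allow_pickle=True).item();x,y=map(int,pix(c,[578.5,-115.5,105]))
    w=c["color"][y-18:y+19,x-18:x+19];h=cv2.cvtColor(w,cv2.COLOR_BGR2HSV);m=((h[...,1]<90)&(h[...,2]>120)).astype(np.uint8)
    k,l,st,ce=cv2.connectedComponentsWithStats(m);i=min(range(1,k),key=lambda i:np.hypot(*(ce[i]-18))if st[i,4]>15 else 99)
    cn=max(cv2.findContours((l==i).astype(np.uint8),cv2.RETR_EXTERNAL,cv2.CHAIN_APPROX_NONE)[0],key=len);e=cv2.fitEllipse(cn)
    print(n,st[i],e,at_z(c,np.array(e[0])+[x-18,y-18],105))
```

```text
w3 [  7   9  22  19 253] ((17.310998916625977, 17.900508880615234), (18.32524299621582, 20.831809997558594), 107.1439437866211) [ 577.6 -116.5  105. ]
w4 [  8   9  20  18 220] ((17.598949432373047, 17.496198654174805), (16.487199783325195, 20.184598922729492), 116.09403228759766) [ 577.8 -116.8  105. ]
p1 [  8   8  21  20 243] ((18.023754119873047, 17.38630485534668), (18.51268768310547, 20.744338989257812), 118.15245819091797) [ 577.5 -116.4  105. ]
```

```bash
python3 -m jog '[[[25,-0.5,0],[0,0,0],1],[[55,-1,0],[0,0,0],1],[[80,-1.5,0],[0,0,0],1],[[93,-1.5,-10],[0,0,0],1],[[93,-1.5,-25],[0,0,0],1],[[93,-1.5,-38],[0,0,0],1],[[93,-1.5,-46],[0,0,0],1],[[93,-1.5,-46],[0,0,0],1]]'
python3 -m jog '[[[0,0,0],[0,0,0],1],[[0,0,-2],[0,0,0],1],[[0,0,-5],[0,0,0],1],[[0,0,-8],[0,0,0],1],[[0,0,-10],[0,0,0],1],[[0,0,-12],[0,0,0],1],[[0,0,-14],[0,0,0],1],[[0,0,-14],[0,0,0],1]]'
```

```text
time_s: 19.6
eef_pos: [576.8, -116.6, 213.0]
ee_rot: [-0.002, 0.019, 1.0, 0.001]
force: [-1.1, 0.7, -0.6]
grip_width: 0.311
time_s: 20.27
eef_pos: [577.3, -116.7, 200.3]
ee_rot: [-0.0, 0.019, 1.0, 0.0]
force: [0.3, 0.1, -1.2]
grip_width: 0.309
```

In the bore with no contact force. I go down to just above the shaft and release.

```bash
python3 -m jog '[[[0.3,0,-4],[0,0,0],1],[[0.3,0,-8],[0,0,0],1],[[0.3,0,-12],[0,0,0],1],[[0.3,0,-16],[0,0,0],1],[[0.3,0,-20],[0,0,0],1],[[0.3,0,-24],[0,0,0],1],[[0.3,0,-25],[0,0,0],1],[[0.3,0,-25],[0,0,0],1]]'
```

```text
time_s: 20.93
eef_pos: [577.6, -116.7, 175.3]
ee_rot: [-0.0, 0.019, 1.0, 0.0]
force: [-0.7, -0.3, -1.8]
grip_width: 0.309
```

```bash
python3 -m jog '[[[0,0,-1],[0,0,0],0.6],[[0,0,-1],[0,0,0],0.4],[[0,0,-1],[0,0,0],0.3],[[0,0,-1],[0,0,0],0.3],[[0,0,20],[0,0,0],0.3],[[0,0,50],[0,0,0],0.3],[[0,0,85],[0,0,0],0.3],[[0,0,115],[0,0,0],0.3]]'
python3 -m jog '[[[-10,20,5],[0,0,-7],0],[[-20,50,5],[0,0,-14],0],[[-20,85,5],[0,0,-21],0],[[-10,120,5],[0,0,-28],0],[[10,150,5],[0,0,-35],0],[[30,180,5],[0,0,-42],0],[[50,200,5],[0,0,-49],0],[[70,206,5],[0,0,-56],0]]'
python3 -m jog '[[[0,0,0],[0,0,-7],0],[[0,0,0],[0,0,-14],0],[[0,0,0],[0,0,-21],0],[[0,0,0],[0,0,-28],0],[[0,0,0],[0,0,-34],0],[[0,0,0],[0,0,-34],0],[[0,0,0],[0,0,-34],0],[[0,0,0],[0,0,-34],0]]'
python3 - <<'E'
from red import *
def pin(c):
    P=red(c);m=(np.hypot(P[:,0]-578,P[:,1]+116)<25)&(P[:,2]>95);return m.sum(),np.median(P[m],0) if m.any() else None,np.percentile(P[m][:,2],95) if m.any() else None
for n in("scene","top"):
    c=capture(n);print(n,pin(c)); np.save("l_%s.npy"%n,c,allow_pickle=True)
c=np.load("p1.npy",allow_pickle=True).item();w=capture("wrist");np.save("l1.npy",w,allow_pickle=True)
s=sensors.sense();print(s["eef_pos"],s["ee_rot"],s["joints"])
for n,k in(("p1",c),("now",w)):
    for q in("grip","shaft_axis"):
        for d in place_of(k,q)[:2]:
            px=d["centre"][::-1];print(n,q,"p%.2f"%d["p"],np.array(px),at_z(k,px,136 if q=="grip" else 55),depth_pt(k,px))
    P=cloud(k,k["color"].max(2)<75);m=(abs(P[:,0]-648)<40)&(abs(P[:,1]-86)<45)&(P[:,2]>100)&(P[:,2]<165);Q=P[m]
    print(len(Q),Q.min(0),Q.max(0),"ridge",np.median(Q[Q[:,2]>np.percentile(Q[:,2],85)],0)) if len(Q) else 0
cv2.imwrite("pics/l1.png",w["color"])
E
```

```text
time_s: 21.6
eef_pos: [577.6, -116.7, 293.1]
ee_rot: [0.001, 0.019, 1.0, -0.0]
force: [0.1, 0.1, -0.5]
grip_width: 0.699
time_s: 22.27
eef_pos: [648.1, 92.8, 296.0]
ee_rot: [0.0, 0.488, 0.873, 0.0]
force: [0.6, -0.0, 0.3]
grip_width: 0.998
time_s: 22.93
eef_pos: [647.7, 89.3, 295.8]
ee_rot: [0.0, 0.72, 0.694, 0.0]
force: [-0.5, -0.0, 0.1]
grip_width: 1.001
scene (np.int64(127), array([ 582.3, -110.8,  182. ]), np.float64(187.30794788357858))
top (np.int64(119), array([ 578.2, -115.1,  184.3]), np.float64(187.6425670292281))
[647.7  89.2 295.8] [-0.   0.7  0.7 -0. ] [-0.   0.6  1.   0.   1.6 -0. ]Traceback (most recent call last):
  File "<stdin>", line 10, in <module>
ValueError: only the last four pictures can be asked about
```

The pin stands in the bore with its head top at 184, as expected on the shaft. Now locating the handle.

Run:
```python
from h import *
np.set_printoptions(precision=1,suppress=True)
for n in("p1","l1","l_top","l_scene"):
    k=np.load(n+".npy",allow_pickle=True).item()
    if n=="l1":
        for q in("grip","shaft_axis"):
            for d in place_of(k,q)[:2]:
                px=d["centre"][::-1];print(n,q,"p%.2f"%d["p"],np.array(px),at_z(k,px,136 if q=="grip" else 55),depth_pt(k,px))
        cv2.imwrite("pics/l1.png",k["color"])
    P=cloud(k,k["color"].max(2)<75);m=(abs(P[:,0]-648)<40)&(abs(P[:,1]-86)<45)&(P[:,2]>100)&(P[:,2]<165);Q=P[m]
    if len(Q): print(n,len(Q),np.percentile(Q,2,axis=0),np.percentile(Q,98,axis=0),"ridge",np.median(Q[Q[:,2]>np.percentile(Q[:,2],85)],0))
```

```text
p1 872 [638.   64.1 139.1] [655.1 106.8 153.3] ridge [649.9  87.2 152.7]
l1 grip p0.75 [328.  186.2] [651.4  85.1 136. ] [651.3  90.  152.7]
l1 shaft_axis p0.88 [273.  165.5] [586.3  89.3  55. ] [578.9  80.   12.6]
l1 shaft_axis p0.32 [328.3 187.2] [651.9  59.6  55. ] [651.6  89.  152.5]
l1 1158 [639.2  65.7 142.5] [660.7 109.8 153.5] ridge [650.4  89.5 152.9]
l_top 5 [642.4  62.4 148.5] [652.2  62.7 152.3] ridge [649.   62.4 152.4]
l_scene 12 [641.7  67.7 136.9] [659.2 108.9 152.4] ridge [647.4  78.4 152.2]
```

View pics/l1.png

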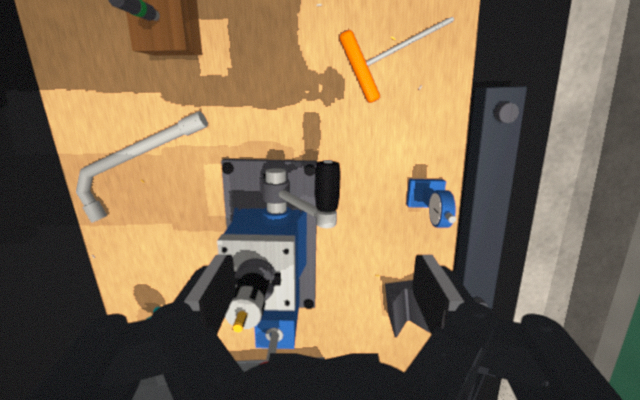

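Handle centre is (650,88,141) and the shaft is at (586,·,55). That makes the radius 107 (nominal 105) and the elevation 53°. I'll cage the handle between the fingers, then swing it.

```bash
python3 -m jog '[[[2.5,-1,-30],[0,0,0],0],[[2.5,-1,-65],[0,0,0],0],[[2.5,-1,-100],[0,0,0],0],[[2.5,-1,-130],[0,0,0],0],[[2.5,-1,-150],[0,0,0],0],[[2.5,-1,-160],[0,0,0],0],[[2.5,-1,-160],[0,0,0],0.4],[[2.5,-1,-160],[0,0,0],0.66]]' 20
python3 -m jog '[[[0,0,0],[0,0,0],0.66],[[0,0,0],[0,0,0],0.66],[[0,0,0],[0,0,0],0.66],[[0,0,0],[0,0,0],0.66],[[0,0,0],[0,0,0],0.66],[[0,0,0],[0,0,0],0.66],[[0,0,0],[0,0,0],0.66],[[0,0,0],[0,0,0],0.66]]' 20
```

```text
time_s: 23.85
eef_pos: [650.6, 88.2, 136.7]
ee_rot: [0.0, 0.721, 0.693, 0.0]
force: [-0.1, -0.7, 0.1]
grip_width: 0.75
time_s: 24.52
eef_pos: [650.2, 88.2, 135.8]
ee_rot: [0.0, 0.721, 0.693, 0.0]
force: [0.9, -0.0, -0.1]
grip_width: 0.341
```

```bash
cat > pinz.py <<'E'
from red import *
c=capture("scene");P=red(c);m=(np.hypot(P[:,0]-578,P[:,1]+116)<25)&(P[:,2]>95)
s=sensors.sense();print("pin top scene z",m.sum(),np.percentile(P[m][:,2],95) if m.any() else None,"eef",s["eef_pos"],"F",s["force"])
E
python3 -m jog '[[[-6,0,4.5],[0,0,0],0.66],[[-12.3,0.5,8],[0,0,0],0.66],[[-25.7,1,14],[0,0,0],0.66],[[-39.8,1.5,18.3],[0,0,0],0.66],[[-54.4,2,20.5],[0,0,0],0.66],[[-69,2.6,20.7],[0,0,0],0.66],[[-83.7,3.2,19],[0,0,0],0.66],[[-98,3.7,15],[0,0,0],0.66]]'
python3 pinz.py
```

```text
time_s: 25.18
eef_pos: [551.4, 92.2, 151.9]
ee_rot: [0.001, 0.721, 0.693, 0.001]
force: [1.9, 1.0, 1.1]
grip_width: 0.344
pin top scene z 126 186.83995150111772 eef [548.9  92.5 150.7] F [ 0.5  1.8 -0.7]
```

```bash
python3 -m jog '[[[-3,0.1,-1],[0,0,0],0.66],[[-7,0.3,-2.7],[0,0,0],0.66],[[-10.2,0.4,-4.2],[0,0,0],0.66],[[-10.2,0.4,-4.2],[0,0,0],0.66],[[-10.2,0.4,-4.2],[0,0,0],0.66],[[-10.2,0.4,-4.2],[0,0,0],0.66],[[-10.2,0.4,-4.2],[0,0,0],0.66],[[-10.2,0.4,-4.2],[0,0,0],0.66]]'
python3 pinz.py
python3 -m jog '[[[-2,0.1,-1],[0,0,0],0.66],[[-4,0.2,-2],[0,0,0],0.66],[[-6.5,0.3,-3.3],[0,0,0],0.66],[[-6.5,0.3,-3.3],[0,0,0],0.66],[[-6.5,0.3,-3.3],[0,0,0],0.66],[[-6.5,0.3,-3.3],[0,0,0],0.66],[[-6.5,0.3,-3.3],[0,0,0],0.66],[[-6.5,0.3,-3.3],[0,0,0],0.66]]'
python3 pinz.py
```

```text
time_s: 25.9
eef_pos: [542.1, 92.3, 146.5]
ee_rot: [-0.0, 0.721, 0.693, -0.0]
force: [-0.6, -0.8, 0.3]
grip_width: 0.342
pin top scene z 125 187.37585440333743 eef [542.1  92.3 146.5] F [ 0.3  0.2 -0.5]
time_s: 26.62
eef_pos: [535.5, 92.6, 143.2]
ee_rot: [-0.0, 0.721, 0.693, -0.0]
force: [1.0, -0.0, 0.6]
grip_width: 0.342
pin top scene z 125 186.51475339210768 eef [535.5  92.6 143.2] F [-0.  -0.3 -0.3]
```

```bash
cat >> pinz.py <<'E'
w=capture("wrist");g=place_of(w,"grip")[:1]
for d in g: print("grip p%.2f"%d["p"],depth_pt(w,d["centre"][::-1]))
import sys;sys.exit(int(np.percentile(P[m][:,2],95)<177))
E
python3 -m jog '[[[-2,0.1,-1],[0,0,0],0.66],[[-4,0.2,-2.4],[0,0,0],0.66],[[-6.3,0.3,-3.8],[0,0,0],0.66],[[-6.3,0.3,-3.8],[0,0,0],0.66],[[-6.3,0.3,-3.8],[0,0,0],0.66],[[-6.3,0.3,-3.8],[0,0,0],0.66],[[-6.3,0.3,-3.8],[0,0,0],0.66],[[-6.3,0.3,-3.8],[0,0,0],0.66]]'
python3 pinz.py && python3 -m jog '[[[-2,0.1,-1.4],[0,0,0],0.66],[[-4,0.2,-2.8],[0,0,0],0.66],[[-6,0.3,-4.2],[0,0,0],0.66],[[-6,0.3,-4.2],[0,0,0],0.66],[[-6,0.3,-4.2],[0,0,0],0.66],[[-6,0.3,-4.2],[0,0,0],0.66],[[-6,0.3,-4.2],[0,0,0],0.66],[[-6,0.3,-4.2],[0,0,0],0.66]]' &&
python3 pinz.py
```

```text
time_s: 27.33
eef_pos: [529.2, 92.9, 139.4]
ee_rot: [-0.0, 0.721, 0.693, -0.0]
force: [-0.1, -0.1, -0.4]
grip_width: 0.333
pin top scene z 125 187.16090076721198 eef [529.2  93.  139.4] F [-0.3 -0.1 -0.5]
grip p0.72 [598.1  72.7  12.5]
time_s: 28.15
eef_pos: [523.2, 93.2, 135.3]
ee_rot: [-0.0, 0.721, 0.693, -0.0]
force: [0.4, -0.4, 0.1]
grip_width: 0.341
pin top scene z 125 187.06313796983463 eef [523.2  93.2 135.3] F [-0.5  0.4 -0.2]
grip p0.85 [525.1 101.8 150.3]
```

The handle is following at about 73° of swing. Continuing in 4° steps.

```bash
python3 -m jog '[[[-2,0.1,-1.6],[0,0,0],0.66],[[-4,0.2,-3.2],[0,0,0],0.66],[[-5.7,0.2,-4.7],[0,0,0],0.66],[[-5.7,0.2,-4.7],[0,0,0],0.66],[[-5.7,0.2,-4.7],[0,0,0],0.66],[[-5.7,0.2,-4.7],[0,0,0],0.66],[[-5.7,0.2,-4.7],[0,0,0],0.66],[[-5.7,0.2,-4.7],[0,0,0],0.66]]'
python3 pinz.py && python3 -m jog '[[[-2,0.1,-1.7],[0,0,0],0.66],[[-4,0.2,-3.4],[0,0,0],0.66],[[-5.4,0.2,-5],[0,0,0],0.66],[[-5.4,0.2,-5],[0,0,0],0.66],[[-5.4,0.2,-5],[0,0,0],0.66],[[-5.4,0.2,-5],[0,0,0],0.66],[[-5.4,0.2,-5],[0,0,0],0.66],[[-5.4,0.2,-5],[0,0,0],0.66]]' &&
python3 pinz.py && python3 -m jog '[[[-2,0.1,-2],[0,0,0],0.66],[[-4,0.2,-4],[0,0,0],0.66],[[-5,0.2,-5.4],[0,0,0],0.66],[[-5,0.2,-5.4],[0,0,0],0.66],[[-5,0.2,-5.4],[0,0,0],0.66],[[-5,0.2,-5.4],[0,0,0],0.66],[[-5,0.2,-5.4],[0,0,0],0.66],[[-5,0.2,-5.4],[0,0,0],0.66]]' &&
python3 pinz.py
```

```text
time_s: 28.97
eef_pos: [517.5, 93.4, 130.6]
ee_rot: [-0.0, 0.721, 0.693, -0.0]
force: [-0.8, 0.1, 0.6]
grip_width: 0.342
pin top scene z 126 186.17709962486376 eef [517.5  93.4 130.6] F [ 0.6  1.1 -0.4]
grip p0.61 [518.5 102.8 145.4]
time_s: 29.78
eef_pos: [512.1, 93.6, 125.6]
ee_rot: [0.0, 0.721, 0.693, -0.0]
force: [0.0, -0.3, -0.1]
grip_width: 0.336
pin top scene z 122 185.61682836718947 eef [512.1  93.6 125.6] F [-0.1  0.8 -0.1]
grip p0.84 [514.5 101.8 140.2]
time_s: 30.6
eef_pos: [507.1, 93.8, 120.2]
ee_rot: [0.0, 0.721, 0.693, 0.0]
force: [0.7, -0.6, 0.5]
grip_width: 0.338
pin top scene z 117 156.41348357141325 eef [507.1  93.8 120.2] F [0.5 0.3 0.4]
grip p0.89 [508.9 103.4 134.6]
```

The pin has dropped by 30 mm at about 85° of swing. I release the handle, go up, and move over to the pin with the gripper shut to push it home.

```bash
python3 -m jog '[[[0,0,0],[0,0,0],0.3],[[0,0,0],[0,0,0],0],[[0,0,0],[0,0,0],0],[[0,0,20],[0,0,0],0],[[0,0,60],[0,0,0],0],[[0,0,100],[0,0,0],0],[[0,0,140],[0,0,0],0],[[0,0,165],[0,0,0],0]]'
python3 -m jog '[[[-10,-30,10],[0,0,7],1],[[-15,-70,10],[0,0,14],1],[[-15,-110,10],[0,0,21],1],[[-15,-150,10],[0,0,28],1],[[0,-185,10],[0,0,35],1],[[25,-205,10],[0,0,42],1],[[50,-210,10],[0,0,49],1],[[70,-210,0],[0,0,56],1]]'
python3 -m jog '[[[0,0,0],[0,0,7],1],[[0,0,0],[0,0,14],1],[[0,0,0],[0,0,21],1],[[0,0,0],[0,0,28],1],[[0,0,0],[0,0,34],1],[[0,0,0],[0,0,34],1],[[0,0,0],[0,0,34],1],[[0,0,0],[0,0,34],1]]'
python3 - <<'E'
from red import *
for n in("wrist","top"):
    c=capture(n);P=red(c);m=(np.hypot(P[:,0]-578,P[:,1]+116)<28)&(P[:,2]>100);Q=P[m];T=Q[Q[:,2]>np.percentile(Q[:,2],60)-4] if len(Q) else Q
    print(n,len(Q),(T.min(0)+T.max(0))/2,np.ptp(T,0),np.median(T,0)) if len(Q) else print(n,0)
s=sensors.sense();print(s["eef_pos"],s["grip_width"])
E
```

```text
time_s: 31.42
eef_pos: [507.5, 93.9, 289.4]
ee_rot: [0.002, 0.721, 0.693, 0.002]
force: [0.1, 0.3, 0.3]
grip_width: 1.003
time_s: 32.08
eef_pos: [578.7, -118.8, 286.2]
ee_rot: [0.002, 0.325, 0.946, -0.0]
force: [-0.1, -0.0, 0.1]
grip_width: 0.001
time_s: 32.75
eef_pos: [577.1, -116.2, 285.1]
ee_rot: [-0.0, 0.038, 0.999, -0.0]
force: [0.6, -0.5, 0.1]
grip_width: -0.001
wrist 836 [ 578.3 -116.6  152.5] [26.8 25.6  5.9] [ 577.6 -116.4  153.2]
top 78 [ 578.5 -118.6  154.8] [22.3 23.7  9.4] [ 579.5 -118.9  153.8]
[ 577.1 -116.1  285.2] -0.0016073443785506862
```

```bash
python3 -m jog '[[[0.5,-0.4,-25],[0,0,0],1],[[0.5,-0.4,-50],[0,0,0],1],[[0.5,-0.4,-75],[0,0,0],1],[[0.5,-0.4,-95],[0,0,0],1],[[0.5,-0.4,-105],[0,0,0],1],[[0.5,-0.4,-110],[0,0,0],1],[[0.5,-0.4,-110],[0,0,0],1],[[0.5,-0.4,-110],[0,0,0],1]]'
python3 -m jog '[[[0,0,-2],[0,0,0],1],[[0,0,-4],[0,0,0],1],[[0,0,-6],[0,0,0],1],[[0,0,-8],[0,0,0],1],[[0,0,-10],[0,0,0],1],[[0,0,-12],[0,0,0],1],[[0,0,-14],[0,0,0],1],[[0,0,-14],[0,0,0],1]]'
```

```text
time_s: 33.52
eef_pos: [578.0, -116.7, 176.2]
ee_rot: [0.001, 0.036, 0.999, -0.0]
force: [-0.4, 0.1, 0.6]
grip_width: -0.002
time_s: 34.18
eef_pos: [577.5, -116.5, 160.7]
ee_rot: [-0.0, 0.036, 0.999, 0.0]
force: [0.1, -1.3, 0.4]
grip_width: 0.004
```

```bash
python3 -m jog '[[[0,0,-2],[0,0,0],1],[[0,0,-4],[0,0,0],1],[[0,0,-6],[0,0,0],1],[[0,0,-8],[0,0,0],1],[[0,0,-10],[0,0,0],1],[[0,0,-12],[0,0,0],1],[[0,0,-13],[0,0,0],1],[[0,0,-13],[0,0,0],1]]'
python3 -m jog '[[[0,0,-1],[0,0,0],1],[[0,0,-2],[0,0,0],1],[[0,0,-2],[0,0,0],1],[[0,0,-2],[0,0,0],1],[[0,0,-2],[0,0,0],1],[[0,0,-2],[0,0,0],1],[[0,0,-2],[0,0,0],1],[[0,0,-2],[0,0,0],1]]'
python3 - <<'E'
from red import *
for n in("wrist","top","scene"):
    c=capture(n);P=red(c);m=(np.hypot(P[:,0]-578,P[:,1]+116)<28)&(P[:,2]>90);Q=P[m]
    print(n,len(Q),np.percentile(Q[:,2],[50,90,98]) if len(Q) else"")
    np.save("e_%s.npy"%n,c,allow_pickle=True)
E
```

```text
time_s: 34.85
eef_pos: [577.8, -116.6, 148.8]
ee_rot: [0.0, 0.036, 0.999, -0.0]
force: [-1.9, -0.1, 5.8]
grip_width: -0.001
time_s: 35.52
eef_pos: [577.7, -116.6, 147.0]
ee_rot: [0.0, 0.036, 0.999, -0.0]
force: [-3.2, 1.8, 7.8]
grip_width: 0.001
wrist 1074 [124.6 130.7 131.4]
top 0 
scene 83 [124.  131.7 134.6]
```

Nearly home (head top about 130.5; home is 129). Pressing a bit more.

```bash
python3 -m jog '[[[0,0,-0.7],[0,0,0],1],[[0,0,-1.2],[0,0,0],1],[[0,0,-1.6],[0,0,0],1],[[0,0,-2],[0,0,0],1],[[0,0,-2],[0,0,0],1],[[0,0,-2],[0,0,0],1],[[0,0,-2],[0,0,0],1],[[0,0,-2],[0,0,0],1]]'
python3 -m jog '[[[0,0,-0.5],[0,0,0],1],[[0,0,-1],[0,0,0],1],[[0,0,-1.5],[0,0,0],1],[[0,0,-2],[0,0,0],1],[[0,0,-2],[0,0,0],1],[[0,0,-2],[0,0,0],1],[[0,0,-2],[0,0,0],1],[[0,0,-2],[0,0,0],1]]'
```

```text
time_s: 36.33
eef_pos: [577.8, -116.7, 146.4]
ee_rot: [0.001, 0.036, 0.999, -0.0]
force: [-6.8, 2.1, 17.8]
grip_width: 0.001
time_s: 37.0
eef_pos: [577.8, -116.7, 146.2]
ee_rot: [0.001, 0.036, 0.999, -0.001]
force: [-12.1, 4.1, 31.7]
grip_width: 0.002
```

Hard stop: tips at 129.2 (head-home height 129) with 32 N. Backing off and checking.

```bash
python3 -m jog '[[[0,0,3],[0,0,0],1],[[0,0,8],[0,0,0],1],[[0,0,30],[0,0,0],1],[[-10,0,65],[0,0,0],1],[[-40,0,100],[0,0,0],1],[[-70,0,130],[0,0,0],1],[[-70,20,140],[0,0,0],0.5],[[-70,20,140],[0,0,0],0.5]]'
python3 -m jog '[[[0,0,0],[0,0,0],0],[[0,0,0],[0,0,0],0],[[0,0,0],[0,0,0],0],[[0,0,0],[0,0,0],0],[[0,0,0],[0,0,0],0],[[0,0,0],[0,0,0],0],[[0,0,0],[0,0,0],0],[[0,0,0],[0,0,0],0]]'
python3 - <<'E'
from red import *
for n in("wrist","scene"):
    c=capture(n);P=red(c);m=(np.hypot(P[:,0]-578,P[:,1]+116)<28)&(P[:,2]>90);Q=P[m];T=Q[Q[:,2]>125]
    print(n,len(Q),"top z",np.median(T[:,2]),"mid",(T.min(0)+T.max(0))/2)
    A=cloud(c,np.ones((400,640),bool));r=np.hypot(A[:,0]-566,A[:,1]+25)
    print("flange z",np.median(A[(r<22)&(r>18.5)&(abs(A[:,2]-132)<9)][:,2]),"nut top",np.median(A[(r<14)&(abs(A[:,2]-180)<10)][:,2]))
    if n=="wrist": cv2.imwrite("pics/e1.png",c["color"])
print(sensors.sense()["force"])
E
```

```text
time_s: 37.67
eef_pos: [507.4, -95.1, 285.9]
ee_rot: [0.003, 0.036, 0.999, -0.001]
force: [0.6, -0.3, 0.2]
grip_width: 0.269
time_s: 38.33
eef_pos: [507.6, -96.6, 282.0]
ee_rot: [-0.0, 0.036, 0.999, 0.0]
force: [0.3, 0.0, -0.6]
grip_width: 0.995
wrist 696 top z 129.82276166028896 mid [ 578.2 -116.3  128.7]
flange z 132.47753712426925 nut top 180.7241966252961
scene 115 top z 130.3267894539888 mid [ 578.7 -116.   129.8]
flange z 131.25126252781786 nut top 181.0164543753889
[0.3 0.2 0.3]
```

View pics/e1.png

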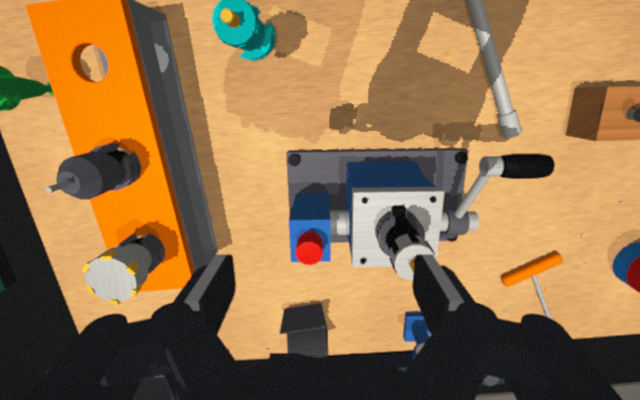

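The red head sits on the block (px 309,248), the chuck is in the stand (px 403,240), the lever is over towards the robot, and the other tools have not moved. Handing in.

```bash
python3 -c "
from rig import ctrl;print(ctrl.finish_job())"
```

```text
the job is handed in; nothing more can be done
None
```

I handed the job in at about 38 s of the 72 s allowed; handing in gives no verdict. The chuck is in the stand over both drive keys, the lever is swung over towards the robot, and the lock pin is pushed home.

- **Chuck:** It went down over the keys with a side force of about 6 N at most. Afterwards the wrist camera put the flange top at 132.5 mm (132 expected) and the nut top at 180.7 mm (180 expected). I did not measure the slot angle again after letting go. That it is in line rests on the flange sitting at full depth over the keys.
- **Clamp:** With the pin already standing in the bore, I swung the lever in 4° steps. The pin fell about 30 mm at roughly 85° of swing.
- **Lock pin:** I pushed it down to a hard stop at 32 N, with the fingertips at 129.2 mm (129 expected for the head top). With the arm clear, the cameras put the head top at about 130 mm and its centre within about 1 mm of the bore.
- **Other tools:** The last wrist picture showed those in view where they had been: the other two tool holders, vee block, dial gauge and box spanner. The plug gauge, hex key and bottle were only partly in view, and I did not measure any of them. The arm was clear of everything.

**Disagreements:** The camera networks' first seat and bore positions were up to about 10 mm off. I used wrist-camera measurements from close by instead. In the last check the scene camera put the flange top at 131.3 mm against the wrist camera's 132.5 mm, which is within the 2 mm calibration.

I viewed 13 pictures, three over the budget of 10.

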